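# Find the loose hold-down bolt and hold its lock cap open

## Task

One of the three foot bolts of this polishing machine's bed has come loose: with the caps shut, tap or press down on the bolt heads until you find the one that gives, and push that one down as far as it goes. Then take that bolt's hinged lock cap by its tongue, lift it well past halfway (some 60 degrees) and finish while still holding it up there, steady, so that the bolt can be got at. Keep the other two caps shut and leave the loose things on the bench where they are.

Things in the scene. Friction and masses are not known exactly. Their poses are not given: they have to be found in the camera images.
- foot_a: a grey foot block, 60 (x) x 56 (y) x 34 mm high, fixed on the bed; origin at the centre of its underside, which stands 12 mm above the bench. x points from the cap's tongue to its hinge, y along the hinge line, z up. Three alike stand in a row, one behind each of the three tongues, about 130 mm apart; all their bolt tops are at the same height when untouched
- foot_b: a grey foot block, 60 (x) x 56 (y) x 34 mm high, fixed on the bed; origin at the centre of its underside, which stands 12 mm above the bench. x points from the cap's tongue to its hinge, y along the hinge line, z up. Three alike stand in a row, one behind each of the three tongues, about 130 mm apart; all their bolt tops are at the same height when untouched
- foot_c: a grey foot block, 60 (x) x 56 (y) x 34 mm high, fixed on the bed; origin at the centre of its underside, which stands 12 mm above the bench. x points from the cap's tongue to its hinge, y along the hinge line, z up. Three alike stand in a row, one behind each of the three tongues, about 130 mm apart; all their bolt tops are at the same height when untouched
- bolt_a_top (a point): centre of the top of the hex bolt head (steel, 19 mm across flats) of foot_a, straight above the foot's origin, 57 mm above its underside (69 mm above the bench). The head stands 16 mm proud of the closed cap, through a 34 x 34 mm window in it. A tight bolt does not give at all; the loose one, which looks the same, sinks 7 mm straight down under 2 to 3 N, where it stops firmly, and it stays down when let go. It counts as found once it is more than 4 mm down
- bolt_b_top (a point): centre of the top of the hex bolt head (steel, 19 mm across flats) of foot_b, straight above the foot's origin, 57 mm above its underside (69 mm above the bench). The head stands 16 mm proud of the closed cap, through a 34 x 34 mm window in it. A tight bolt does not give at all; the loose one, which looks the same, sinks 7 mm straight down under 2 to 3 N, where it stops firmly, and it stays down when let go. It counts as found once it is more than 4 mm down
- bolt_c_top (a point): centre of the top of the hex bolt head (steel, 19 mm across flats) of foot_c, straight above the foot's origin, 57 mm above its underside (69 mm above the bench). The head stands 16 mm proud of the closed cap, through a 34 x 34 mm window in it. A tight bolt does not give at all; the loose one, which looks the same, sinks 7 mm straight down under 2 to 3 N, where it stops firmly, and it stays down when let go. It counts as found once it is more than 4 mm down
- cap_a (a joint): opening angle of the hinged lock cap of foot_a, rad: 0 lying shut, growing as its tongue is lifted; hinge stop at 1.35, so it always falls shut when let go. Dark steel plate 62 x 56 x 6 mm, about 0.13 to 0.23 kg, almost frictionless hinge
- cap_a_tongue (a point): middle of the grip block at the end of the tongue of that cap: 28 mm long (x), 12 mm wide (y), 14 mm high, 52 mm above the bench and 66 mm in front (-x) of the foot's origin when shut; it moves with the cap. Pinched across its 12 mm width from above, it can turn between upright fingers. The plate starts 36 mm from this point; between them the tongue is 8 mm wide
- cap_a_hinge (a point): point on that cap's hinge line (parallel to the foot's y axis), 36 mm behind (+x) the foot's origin and 38 mm above its underside; fixed. The tongue point is 102 mm from it and swings up and towards +x
- cap_b (a joint): opening angle of the hinged lock cap of foot_b, rad: 0 lying shut, growing as its tongue is lifted; hinge stop at 1.35, so it always falls shut when let go. Dark steel plate 62 x 56 x 6 mm, about 0.13 to 0.23 kg, almost frictionless hinge
- cap_b_tongue (a point): middle of the grip block at the end of the tongue of that cap: 28 mm long (x), 12 mm wide (y), 14 mm high, 52 mm above the bench and 66 mm in front (-x) of the foot's origin when shut; it moves with the cap. Pinched across its 12 mm width from above, it can turn between upright fingers. The plate starts 36 mm from this point; between them the tongue is 8 mm wide
- cap_b_hinge (a point): point on that cap's hinge line (parallel to the foot's y axis), 36 mm behind (+x) the foot's origin and 38 mm above its underside; fixed. The tongue point is 102 mm from it and swings up and towards +x
- cap_c (a joint): opening angle of the hinged lock cap of foot_c, rad: 0 lying shut, growing as its tongue is lifted; hinge stop at 1.35, so it always falls shut when let go. Dark steel plate 62 x 56 x 6 mm, about 0.13 to 0.23 kg, almost frictionless hinge
- cap_c_tongue (a point): middle of the grip block at the end of the tongue of that cap: 28 mm long (x), 12 mm wide (y), 14 mm high, 52 mm above the bench and 66 mm in front (-x) of the foot's origin when shut; it moves with the cap. Pinched across its 12 mm width from above, it can turn between upright fingers. The plate starts 36 mm from this point; between them the tongue is 8 mm wide
- cap_c_hinge (a point): point on that cap's hinge line (parallel to the foot's y axis), 36 mm behind (+x) the foot's origin and 38 mm above its underside; fixed. The tongue point is 102 mm from it and swings up and towards +x
- bed: grey steel bed plate, 280 x 400 x 12 mm, fixed on the bench, carrying the feet; its origin lies under the middle of the row of feet, x points away from the robot towards a spindle on bearing blocks up to 102 mm above the bench, 95 to 175 mm behind the origin
- nut: hex nut 24 mm across flats, 12 mm high, lying on the bed in one gap between the feet; loose, to be left alone; origin in its underside
- socket: round steel socket, 24 mm across, 24 mm high, standing on the bed in the other gap between the feet; loose, to be left alone; origin in its underside
- tin: open red tin, 100 mm across, 120 mm high; loose, to be left alone; origin in its underside
- blank: flat steel bar 160 x 30 x 6 mm; loose, to be left alone; origin in its underside
- wrench: steel wrench lying flat, 180 mm long; loose, to be left alone; origin in its underside
- wheel: black rubber wheel lying flat, 120 mm across, 30 mm thick; loose, to be left alone; origin in its underside
- jar: amber glass jar, 60 mm across, 75 mm high; loose, to be left alone; origin in its underside

How it is judged:
On the way, in this order (a step that is already met when the one before it is completed fails the run):
1. the loose bolt has been pushed down more than 4 mm, with all caps shut ((z of bolt_a_top in the frame of foot_a below 0.053 m or z of bolt_b_top in the frame of foot_b below 0.053 m or z of bolt_c_top in the frame of foot_c below 0.053 m) and value of joint each of cap_a, cap_b, cap_c below 0.1 rad), for 0.02 s.
2. the cap of the bolt that went down is lifted past 0.8 rad (((z of bolt_a_top in the frame of foot_a below 0.053 m and value of joint cap_a above 0.8 rad) or (z of bolt_b_top in the frame of foot_b below 0.053 m and value of joint cap_b above 0.8 rad) or (z of bolt_c_top in the frame of foot_c below 0.053 m and value of joint cap_c above 0.8 rad))), for 0.2 s.
At the end, for the whole second after the job is handed in: the bolt that gave is still down by more than 4 mm and its cap stands at more than 0.8 rad (46 degrees) and is still (under 0.1 rad/s), with the fingers holding it (contact over 0.2 N); the other two caps are shut (under 0.1 rad) and every loose thing is within 30 mm of where it was (((z of bolt_a_top in the frame of foot_a below 0.053 m and value of joint cap_a above 0.8 rad and contact force between the fingers and cap_a above 0.2 N and velocity of joint cap_a between -0.1 and 0.1 rad/s and value of joint each of cap_b, cap_c below 0.1 rad) or (z of bolt_b_top in the frame of foot_b below 0.053 m and value of joint cap_b above 0.8 rad and contact force between the fingers and cap_b above 0.2 N and velocity of joint cap_b between -0.1 and 0.1 rad/s and value of joint each of cap_a, cap_c below 0.1 rad) or (z of bolt_c_top in the frame of foot_c below 0.053 m and value of joint cap_c above 0.8 rad and contact force between the fingers and cap_c above 0.2 N and velocity of joint cap_c between -0.1 and 0.1 rad/s and value of joint each of cap_a, cap_b below 0.1 rad)) and distance of each of nut, socket, tin, blank, wrench, wheel, jar from where it was at the start of the episode below 0.03 m); the arm keeps its last pose, push and grip.
It fails at once if a cap lifted by more than 0.2 rad while its bolt has not gone down (a tight bolt, or one not yet tried) ((not (z of bolt_a_top in the frame of foot_a below 0.053 m) and value of joint cap_a above 0.2 rad) or (not (z of bolt_b_top in the frame of foot_b below 0.053 m) and value of joint cap_b above 0.2 rad) or (not (z of bolt_c_top in the frame of foot_c below 0.053 m) and value of joint cap_c above 0.2 rad)).
It fails at once if a loose thing moved more than 30 mm (distance of any of nut, socket, tin, blank, wrench, wheel, jar from where it was at the start of the episode above 0.03 m).
It also fails if it takes over 54 s, if anything falls off the work surface, if the arm or the gripper's body presses on something with over 40 N, if the wrist force passes 120 N, or if a joint passes its speed limit or range.

## Robot

A 7-joint arm with a two-finger parallel gripper is mounted at the origin on the work surface. World frame = base frame: x ahead of the robot, y to its left, z up, the work surface at z = 0. Lengths are in m, angles in rad, forces in N, time in s.
With the tool pointing down it reaches from about 0.35 to 0.9 m from the base axis. Payload 8.1 kg.
Tool frame: the origin (TCP) lies on the centre line of the jaws, within the pads' length; the fingertips stand 17 mm ahead of it and the grasp point (between the pads) lies 2 mm behind it; z points along the fingers, y is the direction in which the jaws open and shut (so a half turn about z gives the same grasp; the last joint's range is limited). The gripper opens to 92 mm and grips with 3 to 60 N. Pads are 19 mm wide; open, the fingers measure 130 mm over their backs; the gripper's body (75 mm by 190 mm) begins 47 mm behind the grasp point.
Start: joints at [-0.103, 0.434, 0.025, 1.573, -0.012, 1.134, -0.075], TCP at [0.625, -0, 0.244] pointing down, gripper open.
Joint ranges: [-2.62, 2.62], [-0.44, 2.09], [-1.27, 1.32], [0.08, 2.57], [-1.32, 4.46], [0.12, 2], [-2.74, 2.74]. Speed limits (rad/s): [2.22, 2.22, 3.01, 3.01, 3.14, 3.14, 3.14].

## Interface

Orientations are given as a rotation vector (axis times angle).
In Python, from cell import arm, imaging, job gives the robot as it stands.
- The arm moves only by the tool jog_arm, never from a script. Its argument "moves" is a list of rows, each an object with "fingers": the closure, from -1 (fully open) to 1 (shut); "xyz": the shift along the tool's x, y, z in cm, a list of three; "angular": the turn, a rotation vector about the tool's x, y, z in rad, a list of three. In form: [{"fingers": fingers, "xyz": [dx, dy, dz], "angular": [ax, ay, az]}, ...]. A call has 1 to 12 rows; each row is the pose to reach, as a shift and turn from the pose commanded when the call began, along the tool's axes at that moment; what a row does not reach only later rows make up. A row lasts 1/8 s, in which the tool goes at most 62.5 mm and 10.7 degrees, less where a joint would pass 70% of its speed; a pose out of reach is approached as far as the arm can. A call with a gripper value outside its range is refused whole. The fingers move at their own pace and stop on an object; "grip_force" is the grip in N (left out, the last holds). Time passes only in rows, so rows that repeat a pose let the fingers close. It gives the time, the measured TCP pose, the force and the opening at its end, in the units of the state.
- arm.observe(): the state, without advancing time (a new reading comes with each control period).
- imaging.get_image(name): name is "scene" or "side" or "wrist"; returns the picture (480x640x3 uint8, red, green, blue); there is no depth.
- imaging.camera_params(name): a dict with "fx", "fy", "cx", "cy" (pixels), "rvec" (rotation vector, rad) and "tvec" (3), from world to camera coordinates, as OpenCV has them; the wrist camera has in their place "hand_eye" (4x4, takes a point from camera to tool coordinates, whose origin is the TCP and whose axes are the flange's). Camera axes: x right, y down, z forward; pixel columns grow to the right and rows downward; lengths in m; the calibration is good to about 2 mm. The wrist camera is an equidistant fisheye: a pixel r from the principal point sees the ray r / f radians off the axis. A picture is of the moment at which its call begins: read the wrist's pose just before it. camera_params takes no time and is no camera call.
- job.sign_off(): hands the job in, once; it reports no verdict.
The state is a dict: "clock": time; "joints": joint angles; "dq": joint speeds; "joint_efforts": joint torques, N m; "position": TCP position; "ee_rot": TCP orientation; "force": force on the tool from outside, world axes, zero at the start; "ft_torque": the same for the moment, N m; "width": opening from 0.0 (shut) to 1.0 (fully open).
Only numpy, scipy, OpenCV 4.12 (cv2) and the standard library are available. Lean on these libraries where they do the work, as an engineer would, in place of code of your own. Each camera call takes 0.05 s, during which the arm holds its last target. There are 200 camera calls.

## Working session

There is one attempt and no reset: what is moved stays moved. The work goes in short steps, Python scripts to look and compute and a tool call to move; the robot and the scene stay as the last step left them, time stands still between calls to the robot, and variables do not carry over. Pictures are saved under pics/ and viewed, about 8 in all and at most 12, crops included, and the job is handed in when it is done.

Besides the shell and the picture viewer there is one more tool, called as name(argument=value, ...) on one line, values as JSON. jog_arm: Moves the arm, as the interface text tells. Its arguments: {"type":"object","properties":{"moves":{"type":"array"},"grip_force":{"type":"number"}},"required":["moves"]}

```bash
mkdir -p pics
python3 - <<'E'
from cell import arm, imaging, job
import cv2,numpy as np
np.set_printoptions(precision=4,suppress=True)
s=arm.observe();print(s)
for n in("scene","side","wrist"):
    print(n,imaging.camera_params(n))
    cv2.imwrite(f"pics/{n}0.png",imaging.get_image(n)[:,:,::-1])
E
```

```text
{'clock': 0.0, 'joints': array([-0.1025,  0.4352,  0.025 ,  1.5741, -0.0116,  1.134 , -0.0751]), 'dq': array([ 0.001 , -0.0003,  0.0008, -0.0013, -0.002 ,  0.    , -0.0011]), 'joint_efforts': array([  0.0004, -66.7854,   0.9849, -31.4464,  -0.0605,   0.0428,
         0.0001]), 'position': array([ 0.6245, -0.0001,  0.243 ]), 'ee_rot': array([-2.2209, -2.2206,  0.0018]), 'force': array([-0.6665,  0.0858,  0.2415]), 'ft_torque': array([0.0495, 0.032 , 0.0314]), 'width': 0.9942185273271285}
scene {'fx': 504.265699857914, 'fy': 504.265699857914, 'cx': 318.44259143175645, 'cy': 240.5251824922962, 'rvec': array([ 2.0813,  0.8877, -0.4062]), 'tvec': array([-0.32  , -0.1631,  1.3616])}
side {'fx': 552.64741382896, 'fy': 552.64741382896, 'cx': 324.7603161938156, 'cy': 235.39802853335362, 'rvec': array([ 0.3414, -2.5896,  1.4724]), 'tvec': array([0.4693, 0.1363, 1.2605])}
wrist {'fx': 371.64829954431775, 'fy': 371.64829954431775, 'cx': 322.2072391320191, 'cy': 245.3479641792446, 'hand_eye': array([[ 0.    , -0.9619, -0.2734,  0.0747],
       [ 1.    , -0.    ,  0.0001,  0.0007],
       [-0.0001, -0.2734,  0.9619, -0.1411],
       [ 0.    ,  0.    ,  0.    ,  1.    ]])}
```

View pics/scene0.png

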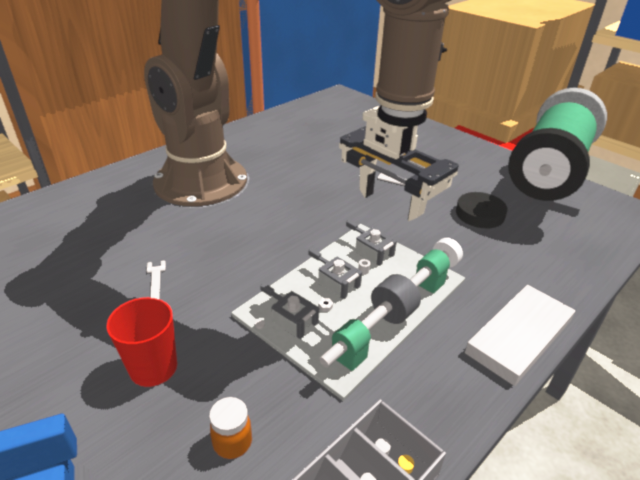

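View pics/wrist0.png

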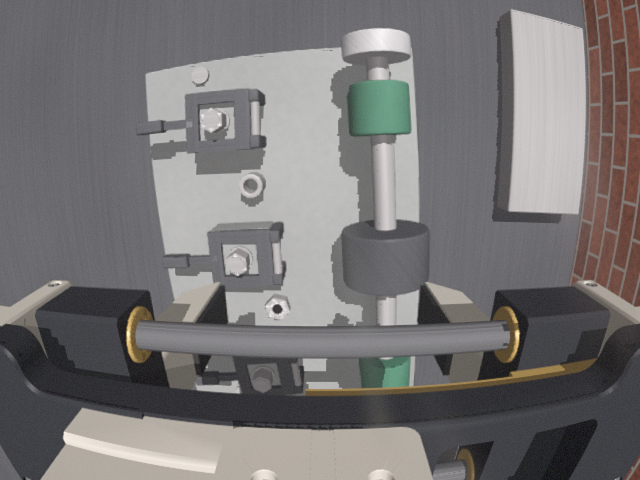

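The wrist image shows three feet in a row, with bolt heads at about (213,121), (238,261) and (262,378). The tongue blocks are at about (151,127), (177,261) and (212,378), the nut and socket lie in the gaps, and the spindle is to the right (+x).

```bash
cat > h.py <<'E'
from cell import arm, imaging, job
import cv2,numpy as np
from scipy.spatial.transform import Rotation as R
np.set_printoptions(precision=4,suppress=True)
def wrist_pt(px,z,s):
    p=imaging.camera_params("wrist");H=p["hand_eye"]
    d=np.array([(px[0]-p["cx"])/p["fx"],(px[1]-p["cy"])/p["fy"]]);r=np.hypot(*d)
    v=np.r_[d/r*np.sin(r),np.cos(r)]
    M=R.from_rotvec(s["ee_rot"]).as_matrix()
    o=s["position"]+M@H[:3,3];w=M@H[:3,:3]@v
    return o+w*(z-o[2])/w[2]
def proj(n,P):
    p=imaging.camera_params(n)
    K=np.array([[p["fx"],0,p["cx"]],[0,p["fy"],p["cy"]],[0,0,1]])
    return cv2.projectPoints(np.array(P,float).reshape(-1,3),p["rvec"],p["tvec"],K,None)[0].reshape(-1,2)
E
python3 - <<'E'
from h import *
s=arm.observe()
B=[wrist_pt(p,.069,s) for p in[(213,121),(238,261),(262,378)]]
T=[wrist_pt(p,.059,s) for p in[(151,127),(177,261),(212,378)]]
for b,t in zip(B,T): print(b,t,np.linalg.norm((b-t)[:2]),np.degrees(np.arctan2(*(b-t)[1::-1])))
print(np.linalg.norm(B[0]-B[1]),np.linalg.norm(B[1]-B[2]),np.degrees(np.arctan2(*(B[0]-B[2])[:2])))
print(proj("scene",B),proj("side",B))
im=cv2.imread("pics/side0.png")
for q in proj("side",B): cv2.circle(im,tuple(int(round(v)) for v in q),3,(0,0,255),1)
cv2.imwrite("pics/s1.png",im)
w=cv2.imread("pics/wrist0.png")[60:420,130:330]
cv2.imwrite("pics/w1.png",cv2.resize(w,None,fx=1.6,fy=1.6))
E
```

```text
[0.5315 0.0959 0.069 ] [0.4668 0.096  0.059 ] 0.06471950711850345 -0.06682409414179026
[ 0.5487 -0.0298  0.069 ] [ 0.484  -0.0337  0.059 ] 0.06476872500496328 3.442551403846906
[ 0.5625 -0.1586  0.069 ] [ 0.5037 -0.1699  0.059 ] 0.05983354908918512 10.813293380418074
0.12684036733098256 0.12957745661311418 -6.934097201200261
[[375.4362 232.0093]
 [340.7247 261.703 ]
 [297.4445 296.4852]] [[294.5697 260.4385]
 [303.7023 232.7054]
 [313.0178 208.6098]]
```

View pics/s1.png

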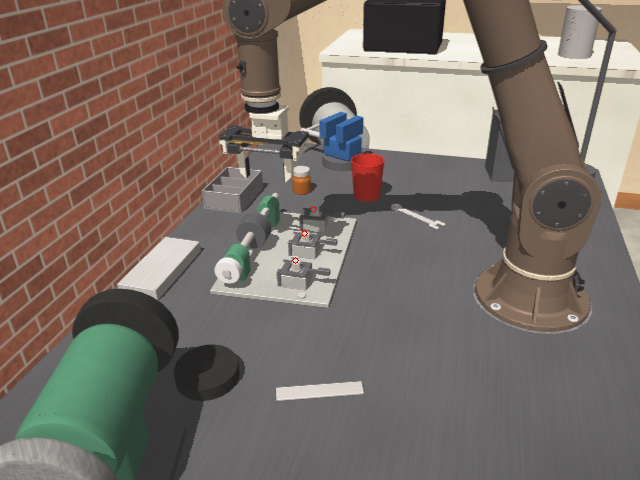

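The projected bolt tops land on the bolts in the side view, and the spacing is 127 and 130 mm, so the fix is good. I'll go over the middle bolt with the jaws shut and turned along the hinge line.

jog_arm(moves=[{"fingers": 1, "xyz": [-3, -7.6, 4], "angular": [0, 0, 0.18]}, {"fingers": 1, "xyz": [-3, -7.6, 8], "angular": [0, 0, 0.36]}, {"fingers": 1, "xyz": [-3, -7.6, 12.3], "angular": [0, 0, 0.54]}, {"fingers": 1, "xyz": [-3, -7.6, 13.3], "angular": [0, 0, 0.72]}, {"fingers": 1, "xyz": [-3, -7.6, 13.3], "angular": [0, 0, 0.9]}, {"fingers": 1, "xyz": [-3, -7.6, 13.3], "angular": [0, 0, 1.08]}, {"fingers": 1, "xyz": [-3, -7.6, 13.3], "angular": [0, 0, 1.26]}, {"fingers": 1, "xyz": [-3, -7.6, 13.3], "angular": [0, 0, 1.45]}, {"fingers": 1, "xyz": [-3, -7.6, 13.3], "angular": [0, 0, 1.45]}, {"fingers": 1, "xyz": [-3, -7.6, 13.3], "angular": [0, 0, 1.45]}], grip_force=20)

```text
clock: 1.4
position: [0.5489, -0.0299, 0.1106]
ee_rot: [3.135, 0.196, -0.0]
force: [0.6, 0.1, -0.2]
width: 0.008
```

Run:
```python
from h import *
s=arm.observe();print(s["clock"],s["position"],s["force"],s["width"]);print(R.from_rotvec(s["ee_rot"]).as_matrix())
cv2.imwrite("pics/w2.png",imaging.get_image("wrist")[:,:,::-1])
```

```text
1.4 [ 0.5489 -0.0299  0.1106] [ 0.6249  0.1157 -0.1721] 0.007982197339851496
[[ 0.9922  0.1247 -0.0003]
 [ 0.1247 -0.9922 -0.0001]
 [-0.0003  0.0001 -1.    ]]
```

View pics/w2.png

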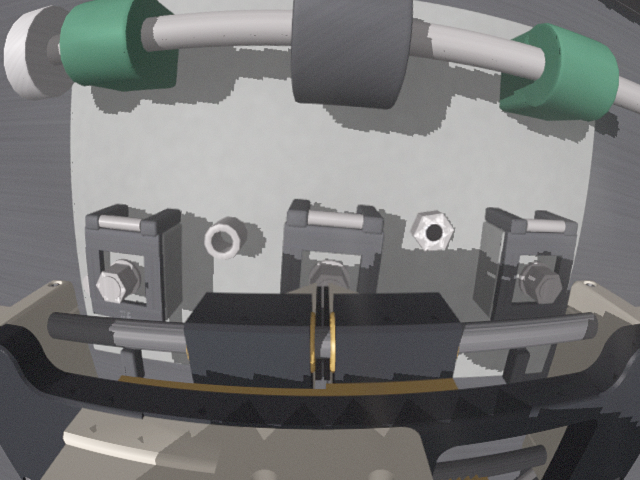

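The view is symmetric about the middle foot, so the yaw agrees. The middle bolt is under the shut fingertips near (328,275). Now I press it.

jog_arm(moves=[{"fingers": 1, "xyz": [0, 0, 2.0], "angular": [0, 0, 0]}, {"fingers": 1, "xyz": [0, 0, 2.3], "angular": [0, 0, 0]}, {"fingers": 1, "xyz": [0, 0, 2.5], "angular": [0, 0, 0]}, {"fingers": 1, "xyz": [0, 0, 2.6], "angular": [0, 0, 0]}, {"fingers": 1, "xyz": [0, 0, 2.7], "angular": [0, 0, 0]}, {"fingers": 1, "xyz": [0, 0, 2.8], "angular": [0, 0, 0]}, {"fingers": 1, "xyz": [0, 0, 2.8], "angular": [0, 0, 0]}])

```text
clock: 2.33
position: [0.5488, -0.0302, 0.086]
ee_rot: [-3.134, -0.19, -0.001]
force: [-14.6, 1.6, 39.5]
width: 0.002
```

The middle bolt is tight: it held at 40 N with the TCP at 0.086. Next is the left one (+y), more gently.

jog_arm(moves=[{"fingers": 1, "xyz": [0, 0, -2.5], "angular": [0, 0, 0]}, {"fingers": 1, "xyz": [-0.1, -6, -2.5], "angular": [0, 0, 0]}, {"fingers": 1, "xyz": [-0.1, -12.7, -2.5], "angular": [0, 0, 0]}, {"fingers": 1, "xyz": [-0.1, -12.7, -2.5], "angular": [0, 0, 0]}, {"fingers": 1, "xyz": [-0.1, -12.7, -1.0], "angular": [0, 0, 0]}, {"fingers": 1, "xyz": [-0.1, -12.7, -0.6], "angular": [0, 0, 0]}, {"fingers": 1, "xyz": [-0.1, -12.7, -0.4], "angular": [0, 0, 0]}, {"fingers": 1, "xyz": [-0.1, -12.7, -0.2], "angular": [0, 0, 0]}, {"fingers": 1, "xyz": [-0.1, -12.7, -0.1], "angular": [0, 0, 0]}, {"fingers": 1, "xyz": [-0.1, -12.7, -0.1], "angular": [0, 0, 0]}])

```text
clock: 3.58
position: [0.5327, 0.0941, 0.086]
ee_rot: [-3.136, -0.185, 0.0]
force: [-11.5, -3.3, 34.5]
width: 0.006
```

That one is tight too (34 N at the same height). Now the third one (−y), where I expect it to sink.

jog_arm(moves=[{"fingers": 1, "xyz": [0, 0, -2.5], "angular": [0, 0, 0]}, {"fingers": 1, "xyz": [0, 6, -2.5], "angular": [0, 0, 0]}, {"fingers": 1, "xyz": [-0.1, 12, -2.5], "angular": [0, 0, 0]}, {"fingers": 1, "xyz": [-0.1, 18, -2.5], "angular": [0, 0, 0]}, {"fingers": 1, "xyz": [-0.1, 24, -2.5], "angular": [0, 0, 0]}, {"fingers": 1, "xyz": [-0.1, 25.6, -2.5], "angular": [0, 0, 0]}, {"fingers": 1, "xyz": [-0.1, 25.6, -2.5], "angular": [0, 0, 0]}, {"fingers": 1, "xyz": [-0.1, 25.6, -1.0], "angular": [0, 0, 0]}, {"fingers": 1, "xyz": [-0.1, 25.6, -0.4], "angular": [0, 0, 0]}, {"fingers": 1, "xyz": [-0.1, 25.6, -0.2], "angular": [0, 0, 0]}, {"fingers": 1, "xyz": [-0.1, 25.6, 0], "angular": [0, 0, 0]}, {"fingers": 1, "xyz": [-0.1, 25.6, 0], "angular": [0, 0, 0]}])

```text
clock: 5.08
position: [0.5627, -0.1582, 0.0838]
ee_rot: [3.136, 0.19, 0.0]
force: [0.4, -0.3, 0.1]
width: 0.007
```

jog_arm(moves=[{"fingers": 1, "xyz": [0, 0, 0.2], "angular": [0, 0, 0]}, {"fingers": 1, "xyz": [0, 0, 0.4], "angular": [0, 0, 0]}, {"fingers": 1, "xyz": [0, 0, 0.5], "angular": [0, 0, 0]}, {"fingers": 1, "xyz": [0, 0, 0.6], "angular": [0, 0, 0]}, {"fingers": 1, "xyz": [0, 0, 0.6], "angular": [0, 0, 0]}])

```text
clock: 5.7
position: [0.563, -0.1585, 0.0789]
ee_rot: [-3.136, -0.189, -0.002]
force: [-3.8, 2.4, 15.4]
width: 0.004
```

It sank exactly 7 mm and stopped firmly (15 N at 0.0789), so the −y bolt is the loose one. I'll move above its tongue and look.

jog_arm(moves=[{"fingers": 1, "xyz": [0, 0, -2], "angular": [0, 0, 0]}, {"fingers": 1, "xyz": [0, 0, -6], "angular": [0, 0, 0]}, {"fingers": 0.1, "xyz": [-6.6, 0, -6], "angular": [0, 0, 0]}, {"fingers": 0.1, "xyz": [-6.6, 0, -6], "angular": [0, 0, 0]}, {"fingers": 0.1, "xyz": [-6.6, 0, -6], "angular": [0, 0, 0]}, {"fingers": 0.1, "xyz": [-6.6, 0, -6], "angular": [0, 0, 0]}])

```text
clock: 6.45
position: [0.4983, -0.1661, 0.1378]
ee_rot: [3.135, 0.191, 0.001]
force: [0.3, 0.1, -0.2]
width: 0.391
```

Run:
```python
from h import *
s=arm.observe();print(s["clock"],s["position"],s["force"],s["width"])
cv2.imwrite("pics/w3.png",imaging.get_image("wrist")[:,:,::-1])
p=imaging.camera_params("scene");M=R.from_rotvec(p["rvec"]).as_matrix();o=-M.T@p["tvec"]
for q,z in(((150,375),0),((143,315),.12)):
    w=M.T@np.array([(q[0]-p["cx"])/p["fx"],(q[1]-p["cy"])/p["fy"],1]);print(q,o+w*(z-o[2])/w[2])
M=R.from_rotvec(s["ee_rot"]).as_matrix();B=np.array([.563,-.1585,.0])
t=B-.066*M[:,0];print("tongue exp",t)
im=imaging.get_image("scene");q=proj("scene",[t[0],t[1],.052])[0];print(q)
c=im[200:400,80:400];cv2.imwrite("pics/s3.png",cv2.resize(c,None,fx=2.4,fy=2.4,interpolation=cv2.INTER_CUBIC)[:,:,::-1])
```

```text
6.45 [ 0.4983 -0.1661  0.1378] [ 0.2936  0.0619 -0.2378] 0.39106625766186426
(150, 375) [ 0.479  -0.4227  0.    ]
(143, 315) [ 0.464  -0.4021  0.12  ]
tongue exp [ 0.4975 -0.1665 -0.0001]
[271.3349 287.4301]
```

View pics/w3.png

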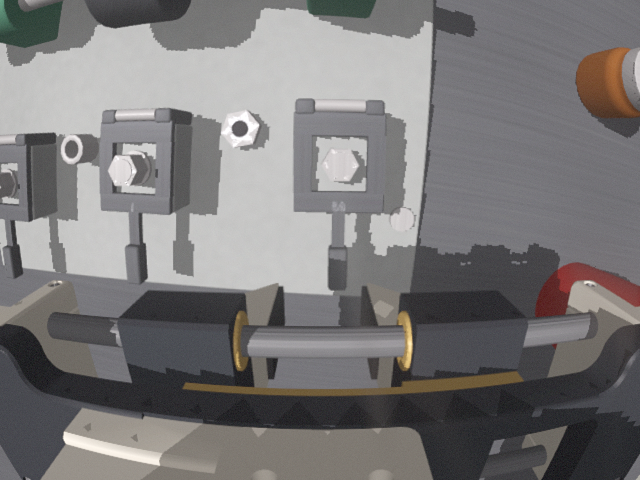

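View pics/s3.png

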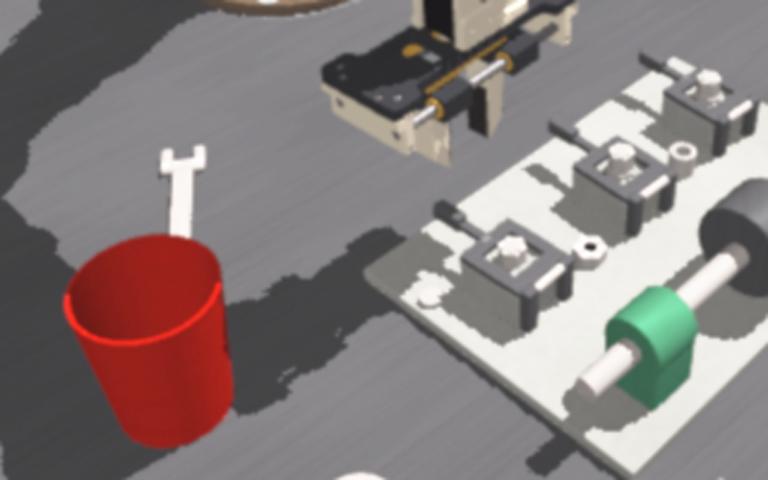

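The wrist view shows the loose bolt's foot at (340,165) and its tongue block at about (338,268), spanning rows 247–290. I'll compare that with the expected spot. The tin is about 0.4 m off in −y, clear of the gripper body.

Run:
```python
from h import *
s=arm.observe();M=R.from_rotvec(s["ee_rot"]).as_matrix()
for n,q,z in(("bolt",(341,165),.062),("tongue top near plate",(338,247),.059),("tongue top tip",(338,275),.059),("tip bottom",(338,289),.045)):
    P=wrist_pt(q,z,s);print(n,P,"tool mm",1e3*(M.T@(P-s["position"])))
```

```text
bolt [ 0.5603 -0.1686  0.062 ] tool mm [61.3969  9.9908 75.6361]
tongue top near plate [ 0.5101 -0.1736  0.059 ] tool mm [11.0389  8.8131 78.6175]
tongue top tip [ 0.4919 -0.176   0.059 ] tool mm [-7.3378  9.0479 78.6109]
tip bottom [ 0.4767 -0.1787  0.045 ] tool mm [-22.7335   9.8255  92.6056]
```

Run:
```python
from h import *
s=dict(position=np.array([.5489,-.0299,.1106]),ee_rot=np.array([3.135,.196,0]))
for q in((116,283),(330,272),(543,284)): print("w2",wrist_pt(q,.069,s))
s=arm.observe()
for q,z in(((126,168),.069),((341,165),.062),((136,262),.059),((338,268),.059)): print("w3",wrist_pt(q,z,s))
for P in ([.5603,-.1686,.062],[.5625,-.1586,.062],[.497,-.176,.052],[.497,-.1665,.052]):
    print((proj("scene",P)[0]-[80,200])*2.4)
```

```text
w2 [0.533 0.092 0.069]
w2 [ 0.5574 -0.0321  0.069 ]
w2 [ 0.5638 -0.1615  0.069 ]
w3 [ 0.5474 -0.0371  0.069 ]
w3 [ 0.5603 -0.1686  0.062 ]
w3 [ 0.4829 -0.0392  0.059 ]
w3 [ 0.4966 -0.1754  0.059 ]
[510.2602 243.044 ]
[521.9458 238.176 ]
[449.5737 215.174 ]
[458.8052 209.5254]
```

The scene view settles it: the tongue and bolt match y ≈ −0.176 and −0.169 (crop pixels (449,215) and (510,243)). I'll shift −0.3 cm and +0.95 cm, then go down and grip.

jog_arm(moves=[{"fingers": 0.1, "xyz": [-0.3, 0.95, 3], "angular": [0, 0, 0]}, {"fingers": 0.1, "xyz": [-0.3, 0.95, 5], "angular": [0, 0, 0]}, {"fingers": 0.1, "xyz": [-0.3, 0.95, 7], "angular": [0, 0, 0]}, {"fingers": 0.1, "xyz": [-0.3, 0.95, 8.6], "angular": [0, 0, 0]}, {"fingers": 0.1, "xyz": [-0.3, 0.95, 8.6], "angular": [0, 0, 0]}, {"fingers": 1, "xyz": [-0.3, 0.95, 8.6], "angular": [0, 0, 0]}, {"fingers": 1, "xyz": [-0.3, 0.95, 8.6], "angular": [0, 0, 0]}, {"fingers": 1, "xyz": [-0.3, 0.95, 8.6], "angular": [0, 0, 0]}, {"fingers": 1, "xyz": [-0.3, 0.95, 8.6], "angular": [0, 0, 0]}], grip_force=12)

```text
clock: 7.68
position: [0.4955, -0.1761, 0.0521]
ee_rot: [3.136, 0.189, 0.001]
force: [-0.6, 0.5, 2.7]
width: 0.126
```

The opening is 11.6 mm, which matches the 12 mm block. I'll lift along the arc (radius 10.2 cm), the first part slowly.

jog_arm(moves=[{"fingers": 1, "xyz": [0.05, 0, -1.02], "angular": [0, 0, 0]}, {"fingers": 1, "xyz": [0.2, 0, -2.03], "angular": [0, 0, 0]}, {"fingers": 1, "xyz": [0.46, 0, -3.01], "angular": [0, 0, 0]}, {"fingers": 1, "xyz": [0.81, 0, -3.97], "angular": [0, 0, 0]}, {"fingers": 1, "xyz": [1.25, 0, -4.89], "angular": [0, 0, 0]}, {"fingers": 1, "xyz": [1.25, 0, -4.89], "angular": [0, 0, 0]}])

```text
clock: 8.43
position: [0.508, -0.1747, 0.1013]
ee_rot: [3.136, 0.19, 0.001]
force: [0.1, -1.3, -0.4]
width: 0.133
```

jog_arm(moves=[{"fingers": 1, "xyz": [0.53, 0, -0.87], "angular": [0, 0, 0]}, {"fingers": 1, "xyz": [1.15, 0, -1.68], "angular": [0, 0, 0]}, {"fingers": 1, "xyz": [1.84, 0, -2.43], "angular": [0, 0, 0]}, {"fingers": 1, "xyz": [2.61, 0, -3.1], "angular": [0, 0, 0]}, {"fingers": 1, "xyz": [3.44, 0, -3.69], "angular": [0, 0, 0]}, {"fingers": 1, "xyz": [4.0, 0, -4.05], "angular": [0, 0, 0]}, {"fingers": 1, "xyz": [4.0, 0, -4.05], "angular": [0, 0, 0]}, {"fingers": 1, "xyz": [4.0, 0, -4.05], "angular": [0, 0, 0]}, {"fingers": 1, "xyz": [4.0, 0, -4.05], "angular": [0, 0, 0]}])

```text
clock: 9.55
position: [0.5481, -0.1702, 0.1416]
ee_rot: [3.135, 0.189, 0.002]
force: [1.0, -5.1, -0.8]
width: 0.131
```

Run:
```python
from h import *
s=arm.observe();print(s["clock"],s["position"],s["force"],s["width"],s["dq"])
a=imaging.get_image("scene")[180:380,220:420];b=imaging.get_image("side")[150:350,240:440]
cv2.imwrite("pics/f.png",np.hstack([cv2.resize(i,None,fx=2,fy=2,interpolation=cv2.INTER_CUBIC) for i in(a,b)])[:,:,::-1])
s=arm.observe();print(s["position"],s["force"],s["width"])
```

```text
9.55 [ 0.5481 -0.1702  0.1416] [ 1.0077 -5.1138 -0.8415] 0.13105725721214168 [ 0.0001  0.0001  0.002  -0.001  -0.001   0.0005  0.0001]
[ 0.5481 -0.1702  0.1416] [ 1.1262 -4.8404 -0.3678] 0.12809955945486107
```

View pics/f.png

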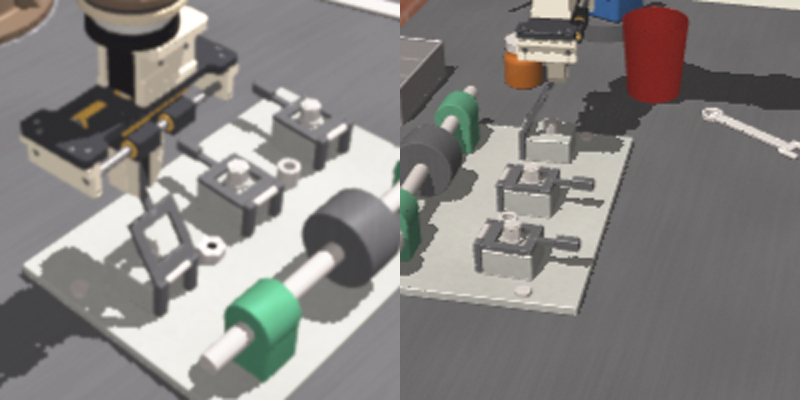

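Both views show the third cap standing at about 60° in the fingers, with the other two caps shut and the loose things that are in view in place. I'll hand it in.

```bash
python3 -c "
from h import *
print(job.sign_off());s=arm.observe();print(s['clock'],s['position'],s['width'],s['force'])"
```

```text
the job is handed in; nothing more can be done
None
the job is handed in; nothing more can be done
```

The loose bolt is the one nearest −y (to the robot's right). I pushed it down to its stop, then lifted its cap by the tongue and handed in at about 9.6 s, still holding the cap up. `job.sign_off()` gives no verdict, so these are my own checks:

- **Bolts:** With the caps shut, the middle and +y bolts did not give under 40 N and 35 N. The −y bolt sank 7 mm and stopped firmly at 15 N.
- **Cap:** The fingertip height puts it at about 1.07 rad (61°). It was steady, with 12 mm between the fingers, which matches the tongue block.
- **The rest:** The last pictures showed the other two caps shut, and the nut, socket, tin, jar and wrench looked undisturbed. The blank and wheel were outside those crops, but the arm never went near them.

**What disagreed:**
- My first sideways estimate of the −y foot was about 10 mm off, so that bolt was pressed off-centre. It still went down fully. I corrected the position from a closer view before gripping the tongue.
- A sideways force of about 5 N remained on the gripper while holding the cap.
- I could not see the bolt's depth directly with the cap up, so that rests on the press reading.

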